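Turn the shaft flat to the stop post and hold a set collar home on it

ROBOT

A 6-joint arm with a two-finger parallel gripper is mounted at the origin on a cart in front of the work surface, level with it; the furniture and walls round the work are solid. World frame = base frame: x ahead of the robot, y to its left, z up, the work surface at z = 0. Lengths are in m, angles in degrees, forces in N, time in s.
With the tool pointing down it reaches from about 0.25 to 0.725 m from the base axis. Payload 4 kg.
Tool frame: the origin (TCP) lies at the very end of the fingers, on their centre line; the grasp point (between the pads) lies 19 mm behind it; z points along the fingers, y is the line along which they close (so a half turn about z gives the same grasp; the last joint's range is limited). The gripper opens to 85 mm and grips with 20 to 120 N. Pads are 22 mm wide; open, the fingers measure 114 mm over their backs; the gripper's body (76 mm by 85 mm) begins 54 mm behind the grasp point. The pads swing forward as they close: fully open they stand 13 mm farther back than shut.
Start: joints at [-64.802, 13.785, 0.286, 76.501, 0, 90], TCP at [0.213, -0.452, 0.197] pointing down, gripper open.
Joint ranges: [-155.79, 155.79], [-60.16, 107.12], [-62.33, 73.08], [-114, 123.19], [-81.49, 82.49], [-180, 180]. Speed limits (degrees/s): [159.86, 159.86, 180, 180, 180, 180].

INTERFACE

Orientations are given as [roll, pitch, yaw] about the fixed x, y, z axes, in that order (R = Rz(yaw) Ry(pitch) Rx(roll)).
In Python, from cell import robot gives the robot as it stands.
- The arm moves only by the tool send_rows, never from a script. Its argument "series" is one flat list of numbers, 5 for each row, row after row: the shift along the tool's x, y, z in mm, then the turn about the tool's z in rad, then the opening in per cent of the stroke, from 0 (shut) to 100 (fully open). A call has 1 to 12 rows; each row is the pose to reach, as a shift and turn from the pose commanded when the call began, along the tool's axes at that moment; what a row does not reach only later rows make up. A row lasts 1/10 s, in which the tool goes at most 50 mm and 8.59 degrees, less where a joint would pass 70% of its speed; a pose out of reach is approached as far as the arm can. A call with a gripper value outside its range is refused whole. The fingers move at their own pace and stop on an object; "grip_force" is the grip in N (left out, the last holds). Time passes only in rows, so rows that repeat a pose let the fingers close. It gives the time, the measured TCP pose, the force, the opening and the grip force at its end, in the units of the state.
- robot.get_obs(): the state, without advancing time (a new reading comes with each control period).
- robot.snapshot(name): name is "scene" or "top" or "wrist"; returns (picture, depth): 420x560x3 uint8, red, green, blue; 420x560 float32, m along the optical axis (not along the pixel's ray), 0 where there is no reading.
- robot.camera_params(name): a dict with "intrinsics" (3x3 intrinsics, pixels), "k1" (the pictures are not rectified: a ray, as slopes to the right and down, at radius r is drawn at 1 + k1 r^2 times it, then the intrinsics apply), "eye" and "orientation" of the camera in the world; the wrist camera has in their place "hand_eye" (4x4, takes a point from camera to tool coordinates, whose origin is the TCP and whose axes are the flange's). Camera axes: x right, y down, z forward; pixel columns grow to the right and rows downward; lengths in m; the calibration is good to about 2 mm. A picture is of the moment at which its call begins: read the wrist's pose just before it. camera_params takes no time and is no camera call.
- robot.job_done(): hands the job in; it is judged then, once.
The state is a dict: "time_s": time; "joint_pos": joint angles; "joint_velocities": joint speeds; "joint_efforts": joint torques, N m; "ee_pos": TCP position; "tool_rot": TCP orientation; "force": force on the tool from outside, world axes, zero at the start; "moment": the same for the moment, N m; "gripper_width": finger opening in m; "finger_force": force on a finger pad.
Only numpy, scipy, OpenCV 4.12 (cv2) and the standard library are available. Lean on these libraries where they do the work, as an engineer would, in place of code of your own. Each camera call takes 0.05 s, during which the arm holds its last target. There are 200 camera calls.

TASK

Turn the upright shaft of the bearing unit until its flat faces the slotted post beside it. Then fit the loose collar over the shaft, its own flat on the shaft's flat and its long thumb screw down in the post's slot, press it down against the sprung sleeve until it is fully home on the housing, and finish while still gripping it and holding it down there: do not let go, or the spring lifts it. Leave the tape measure, the oil bottle and the white pipe offcut where they are.

Things in the scene. Friction and masses are not known exactly. Their poses are not given: they have to be found in the camera images.
- unit: bearing unit fixed to the bench: steel foot plate 160 x 104 x 12 mm, round grey housing 66 mm wide with its flat top 50 mm above the bench, out of which the shaft stands upright. Origin on the bench, on the shaft's axis; z up. The slotted grey post stands on its -x side, 44 to 56 mm from the axis, 35 mm wide, top 76 mm above the bench; the slot is open upwards and runs along x, 15 mm wide, its floor 54 mm above the bench; its mouth is rounded.
- housing_top (a point): point on the shaft's axis at the height of the housing's top, 50 mm above the bench; axes as the unit's
- slot (a point): middle of the post's slot, 50 mm from the shaft's axis toward the unit's -x, 62 mm above the bench
- shaft (a joint): turn of the shaft in rad, anticlockwise from above; at 0 its flat faces the slotted post squarely (unit's -x). It turns with a light friction of 0.03 N m and stays where it is left; range -2.2 to 2.2; it starts between 0.55 and 1.35. Shaft: steel, 20 mm diameter, with one flat along its whole length 5.5 mm from the axis, so it is 15.5 mm thick across the flat; pads that close square on the flat line it up. The top 3 mm taper.
- shaft_tip (a point): centre of the shaft's top, 110 mm above the bench and 50 mm above the raised sleeve; its x axis turns with the shaft (the flat is on its -x side)
- sleeve (a joint): travel in m of the sprung steel sleeve (46 mm wide) round the foot of the shaft: 0 = up, standing 10 mm proud of the housing, 0.010 = pressed flush with the housing's top. It springs back with 4 N at the start of its travel, 8 N at the end.
- collar: loose steel collar, 40 mm outside, 36 mm tall, about 0.18 kg, standing on the bench with its bore upright. Origin at the centre of its underside, z up along the bore. The through bore is 23 mm wide with one flat 7.3 mm from the axis on its -x side, to match the shaft's flat. Its thumb screw, a level 8 mm rod 12 mm above the underside, sticks out to -x and ends in a knurled head 16 mm wide, 62 to 74 mm from the axis. Grip it across its y axis.
- screw (a point): point on the thumb screw's rod 50 mm from the collar's axis, 12 mm above its underside; it belongs in the slot
- tape: yellow tape measure, 38 x 82 mm, 59 mm tall; bystander
- oil: yellow oil bottle with a black cap, 44 mm wide, 120 mm tall; bystander
- offcut: white pipe offcut, 32 mm thick, 140 mm long, lying on the bench; bystander

How it is judged:
By the outcome, as a careful person would: the job done as asked, in the order asked, and still so for the second after the job is handed in, while the arm keeps its last pose, push and grip.
It also fails if it takes over 45 s, if anything falls off the work surface, if the arm or the gripper's body presses on something with over 40 N, if the wrist force passes 120 N, or if a joint passes its speed limit or range.

## Working session

There is one attempt and no reset: what is moved stays moved. The work goes in short steps, Python scripts to look and compute and a tool call to move; the robot and the scene stay as the last step left them, time stands still between calls to the robot, and variables do not carry over. Pictures are saved under pics/ and viewed, at most 10 in all, crops included, and the job is handed in when it is done.

Besides the shell and the picture viewer there is one more tool, called after "Emit:" as name(argument=value, ...) on one line, values as JSON. send_rows: Moves the arm, as the interface text tells. Its arguments: {"type":"object","properties":{"series":{"type":"array"},"grip_force":{"type":"number"}},"required":["series"]}

```bash
mkdir -p pics; cat > h.py <<'E'
import numpy as np, cv2
from scipy.spatial.transform import Rotation as R
from cell import robot
def grab(name,png=None):
    o=robot.get_obs(); im,d=robot.snapshot(name); p=robot.camera_params(name)
    if png: cv2.imwrite('pics/'+png,im[:,:,::-1])
    return im,d,p,o
def cam(p,o):
    if 'hand_eye' in p:
        T=np.eye(4); T[:3,:3]=R.from_euler('xyz',np.ravel(o['tool_rot']),degrees=True).as_matrix(); T[:3,3]=o['ee_pos']
        return T@np.array(p['hand_eye'])
    T=np.eye(4); q=np.array(p['orientation'],float)
    T[:3,:3]=q if q.shape==(3,3) else (R.from_euler('xyz',q,degrees=True).as_matrix() if q.size==3 else R.from_quat(q).as_matrix())
    T[:3,3]=p['eye']; return T
def rays(p,uv):
    K=np.array(p['intrinsics']); uv=np.atleast_2d(np.array(uv,float))
    return cv2.undistortPoints(uv[:,None],K,np.array([p['k1'],0,0,0.]))[:,0]
def at_z(p,o,uv,z):
    T=cam(p,o); r=rays(p,uv); d=np.c_[r,np.ones(len(r))]@T[:3,:3].T
    return T[:3,3]+d*((z-T[2,3])/d[:,2])[:,None]
def cloud(p,o,d):
    h,w=d.shape; v,u=np.mgrid[:h,:w]; r=rays(p,np.c_[u.ravel(),v.ravel()]); T=cam(p,o)
    P=np.c_[r,np.ones(len(r))]*d.ravel()[:,None]
    return (P@T[:3,:3].T+T[:3,3]).reshape(h,w,3)
E
python3 - <<'E'
from h import *
for n in('scene','top'):
    im,d,p,o=grab(n,n+'1.png'); print(p)
    np.savez(n+'1.npz',d=d,im=im)
print(robot.camera_params('wrist')); print(o)
E
```

```text
{'intrinsics': array([[529.53439734,   0.        , 279.92281255],
       [  0.        , 529.53439734, 206.80998854],
       [  0.        ,   0.        ,   1.        ]]), 'k1': -0.116219671918079, 'eye': array([0.05047497, 0.86537046, 1.17475174]), 'orientation': array([-137.54986331,    0.42173917, -149.43027099])}
{'intrinsics': array([[385.83275865,   0.        , 274.90124363],
       [  0.        , 385.83275865, 209.51622757],
       [  0.        ,   0.        ,   1.        ]]), 'k1': 0.02180650346760141, 'eye': array([0.44563282, 0.04067409, 1.14514756]), 'orientation': array([-175.57249701,    0.59156756,  -90.44032976])}
{'intrinsics': array([[344.89688537,   0.        , 283.11346444],
       [  0.        , 344.89688537, 204.58969739],
       [  0.        ,   0.        ,   1.        ]]), 'k1': -0.05747312270401207, 'hand_eye': array([[-3.13080792e-04, -9.60485339e-01, -2.78330407e-01,
         7.04463157e-02],
       [ 9.99999279e-01,  2.18455781e-05, -1.20023869e-03,
        -4.93221833e-04],
       [ 1.15889196e-03, -2.78330583e-01,  9.60484640e-01,
        -1.76486376e-01],
       [ 0.00000000e+00,  0.00000000e+00,  0.00000000e+00,
         1.00000000e+00]])}
{'time_s': 0.05, 'joint_pos': array([-6.48031980e+01,  1.38317734e+01,  2.15542710e-01,  7.65011444e+01,
        1.79631552e-03,  8.99992714e+01]), 'joint_velocities': array([ 0.03526854, -0.00058278,  0.10437726,  0.05972971,  0.11289261,
        0.02690651]), 'joint_efforts': array([ 5.21828929e-05, -3.73491132e+01,  2.53293085e+01,  1.10286043e-02,
       -4.75744253e-05, -9.94539811e-07]), 'ee_pos': array([ 0.21258289, -0.45180218,  0.19572891]), 'tool_rot': array([-1.79882625e+02, -1.79780438e-03,  2.51975269e+01]), 'force': array([0.64163521, 0.553655  , 0.21580481]), 'moment': array([ 0.00204602, -0.00916758,  0.02963251]), 'finger_force': 0.0, 'gripper_width': 0.08534917995114329}
```

```bash
python3 - <<'E'
import cv2,numpy as np
t=cv2.imread('pics/top1.png'); s=cv2.imread('pics/scene1.png')
cv2.imwrite('pics/a.png',cv2.resize(t,(784,588),interpolation=cv2.INTER_CUBIC))
E
```

```text
(no output)
```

View pics/top1.png

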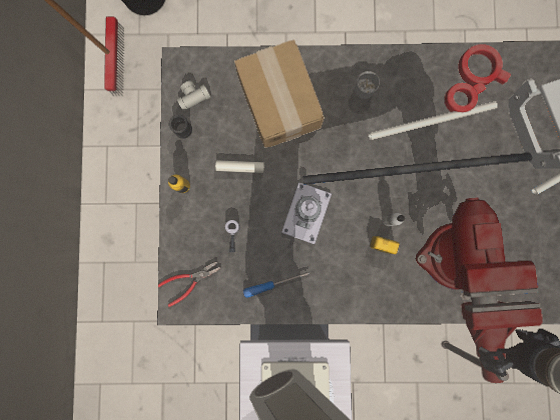

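View pics/scene1.png

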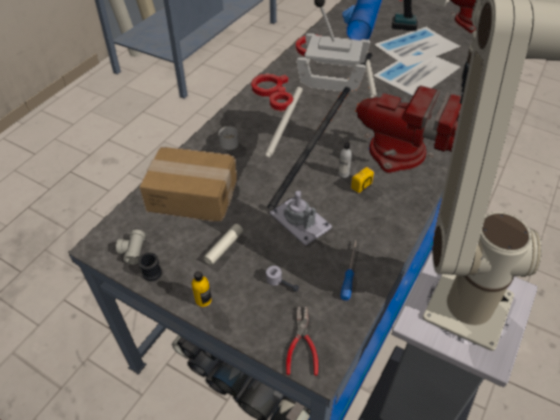

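The top view shows the unit near (308,210) and the collar near (232,228), its screw toward (232,248). The tape is at (385,245), the oil at (178,183) and the offcut at (240,166).

```bash
python3 - <<'E'
from h import *
im=np.load('top1.npz')['im'];d=np.load('top1.npz')['d']
p=robot.camera_params('top'); C=cloud(p,None,d)
for u,v in[(308,210),(232,228),(232,240),(270,230),(293,233),(240,166),(385,245)]: print(u,v,C[v,u])
cv2.imwrite('pics/b.png',cv2.resize(im[170:260,210:340,::-1],None,fx=6,fy=6,interpolation=cv2.INTER_CUBIC))
E
```

```text
308 210 [ 0.52735883 -0.04179807  0.06297999]
232 228 [0.48041576 0.17948801 0.00086743]
232 240 [0.44494529 0.17792638 0.01338931]
270 230 [0.47358907 0.06680562 0.00049492]
293 233 [ 0.46401725 -0.00085196  0.01070592]
240 166 [0.66040558 0.15254347 0.03121665]
385 245 [ 0.42788878 -0.25566068  0.0572559 ]
```

View pics/b.png

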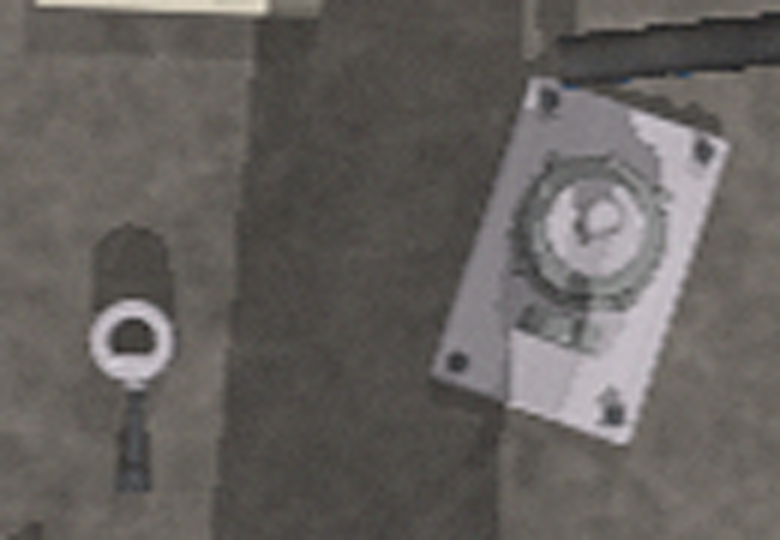

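The crop gives the plate corners at (537,78), (732,143), (628,442) and (432,375), and the shaft top at about (603,215). The collar ring is centred at (132,340), with the screw end at (133,485).

```bash
python3 - <<'E'
from h import *
p=robot.camera_params('top')
f=lambda x,y:((x+.5)/6-.5+210,(y+.5)/6-.5+170)
c=at_z(p,None,[f(537,78),f(732,143),f(628,442),f(432,375)],.012)
print(c,c.mean(0),[np.linalg.norm(c[i]-c[i-1]) for i in range(4)])
v=(c[2]+c[3]-c[0]-c[1]); print('post dir',np.degrees(np.arctan2(v[1],v[0])))
print('tip',at_z(p,None,f(603,215),.11),'collar',at_z(p,None,f(132,340),.036))
print('screwend',at_z(p,None,f(133,490),.012))
o=robot.get_obs();print(o['ee_pos'],o['tool_rot'])
E
```

```text
[[ 0.61279557 -0.02047933  0.012     ]
 [ 0.57966887 -0.11584654  0.012     ]
 [ 0.43363129 -0.06251294  0.012     ]
 [ 0.46693853  0.03261849  0.012     ]] [ 0.52325857 -0.04155508  0.012     ] [np.float64(0.1552213065986983), np.float64(0.1009568375779061), np.float64(0.15547169582174852), np.float64(0.10079365646359523)]
post dir 159.9669924771434
tip [[ 0.53612539 -0.04398924  0.11      ]] collar [[0.48438722 0.17643089 0.036     ]]
screwend [[0.41217564 0.17878156 0.012     ]]
[ 0.21260748 -0.45184379  0.19577615] [-1.79890145e+02 -4.83719053e-04  2.51967674e+01]
```

Emit:
send_rows(series=[162,-257,-54,-0.86,100,162,-257,-54,-0.86,100,162,-257,-54,-0.86,100,162,-257,-54,-0.86,100,162,-257,-54,-0.86,100,162,-257,-54,-0.86,100,466,-232,-54,-1.73,100,466,-232,-54,-1.73,100,466,-232,-54,-1.73,100,466,-232,-54,-1.73,100,466,-232,-54,-1.73,100,466,-232,-54,-1.73,100])

```text
time_s: 1.3
ee_pos: [0.5289, -0.0462, 0.25]
tool_rot: [-180.0, -0.0, 124.7]
force: [0.7, -1.8, 0.7]
gripper_width: 0.0851
finger_force: 0.0
```

```bash
python3 - <<'E'
from h import *
im,d,p,o=grab('wrist','w1.png'); np.savez('w1.npz',im=im,d=d)
print(o['ee_pos'],o['tool_rot'])
T=cam(p,o); P=np.linalg.inv(T)@[.535,-.044,.11,1]; 
K=p['intrinsics'];print(K@(P[:3]/P[2]), T[:3,3])
E
```

```text
[ 0.52885592 -0.04619284  0.25001456] [-1.79958942e+02 -1.82196529e-02  1.24670921e+02]
[290.0201349  185.78343335   1.        ] [0.48827945 0.01233422 0.42652402]
```

View pics/w1.png

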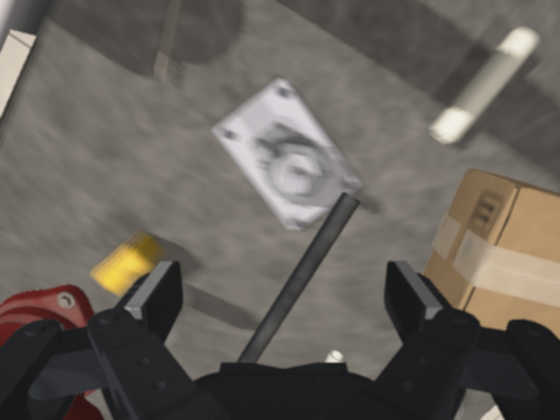

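The picture is blurred because the arm was still settling; the unit is near (295,165). I'll retake it and enlarge.

```bash
python3 - <<'E'
from h import *
for i in range(3): grab('wrist')
im,d,p,o=grab('wrist'); np.savez('w2.npz',im=im,d=d,pos=o['ee_pos'],rot=o['tool_rot'])
print(o['ee_pos'],o['tool_rot'])
C=cloud(p,o,d)
m=(C[...,2]>.104)&(C[...,2]<.125)&(np.hypot(C[...,0]-.53,C[...,1]+.045)<.03)
v,u=np.nonzero(m); print(m.sum(),C[m].mean(0) if m.any() else 0,u.min(),u.max(),v.min(),v.max())
cv2.imwrite('pics/w2.png',cv2.resize(im[70:240,200:370,::-1],(595,595),interpolation=cv2.INTER_CUBIC))
E
```

```text
[ 0.52731442 -0.04684258  0.24851623] [-1.79803048e+02 -1.44144682e-01  1.24366455e+02]
294 [ 0.53560072 -0.04102335  0.10828186] 286 303 173 194
```

View pics/w2.png

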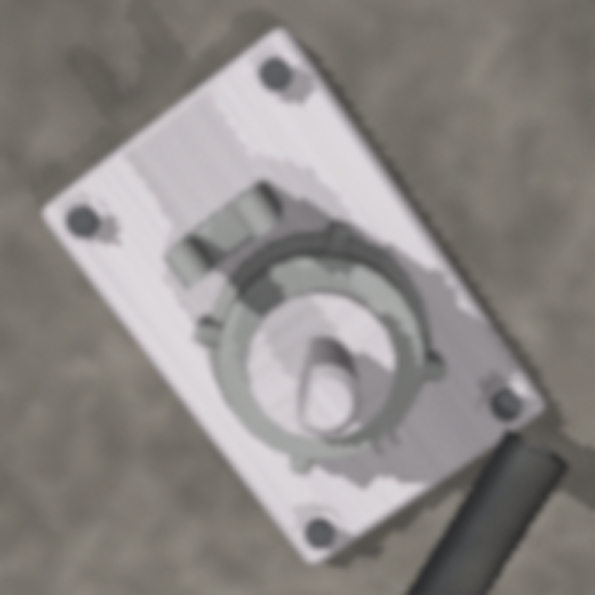

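The crop (3.5x) gives the plate corners at (280,28), (45,212), (315,562) and (547,405). The tip is at about (330,405) and the post at about (222,232). The flat needs a closer measure.

```bash
python3 - <<'E'
from h import *
z=np.load('w2.npz'); p=robot.camera_params('wrist'); o=dict(ee_pos=z['pos'],tool_rot=z['rot'])
f=lambda x,y:((x+.5)/3.5-.5+200,(y+.5)/3.5-.5+70)
c=at_z(p,o,[f(280,28),f(45,212),f(315,562),f(547,405)],.012)
print(c.round(4),c.mean(0),[np.linalg.norm(c[i]-c[i-1]).round(4) for i in range(4)])
v=(c[0]+c[1]-c[2]-c[3]); print('post dir',np.degrees(np.arctan2(v[1],v[0])))
C=cloud(p,o,z['d'])
near=np.hypot(C[...,0]-.535,C[...,1]+.042)<.06
P=C[near&(C[...,2]>.100)&(C[...,2]<.12)]; print(len(P),P.mean(0),np.percentile(P[:,2],[2,50,98]))
Q=P[P[:,2]>.1065,:2]
for a in range(0,360,15):
    s=Q@[np.cos(np.radians(a)),np.sin(np.radians(a))]; r=(Q.mean(0))@[np.cos(np.radians(a)),np.sin(np.radians(a))]
    print(a,round(1000*(np.percentile(s,99)-r),1),end='; ')
S=C[near&(C[...,2]>.056)&(C[...,2]<.064)]; (cx,cy),r=cv2.minEnclosingCircle(S[:,:2].astype(np.float32)*1000); print('\nsleeve',cx,cy,r,S.mean(0))
E
```

```text
[[ 0.4655  0.0351  0.012 ]
 [ 0.4331 -0.0582  0.012 ]
 [ 0.5793 -0.1098  0.012 ]
 [ 0.6133 -0.0156  0.012 ]] [ 0.52279574 -0.03711224  0.012     ] [np.float64(0.1563), np.float64(0.0987), np.float64(0.1551), np.float64(0.1001)]
post dir 160.81614361525465
306 [ 0.53541145 -0.04080067  0.10804571] [0.10297743 0.10850586 0.11056327]
0 7.9; 15 7.8; 30 7.9; 45 7.8; 60 8.0; 75 8.1; 90 8.7; 105 8.8; 120 9.1; 135 9.2; 150 9.2; 165 8.7; 180 7.7; 195 6.6; 210 6.9; 225 8.0; 240 9.2; 255 9.7; 270 9.6; 285 9.6; 300 9.0; 315 8.6; 330 8.2; 345 8.1; 
sleeve 519.7149047851562 -31.81219482421875 40.50426483154297 [ 0.53108342 -0.03898664  0.05911971]
```

Emit:
send_rows(series=[0,9,50,0.12,100,0,9,100,0.22,100,0,9,110,0.22,100,0,9,110,0.22,100,0,9,110,0.22,100])

```text
time_s: 2.05
ee_pos: [0.536, -0.043, 0.1435]
tool_rot: [179.8, 0.1, 111.7]
force: [0.8, -0.6, 0.3]
gripper_width: 0.0857
finger_force: 0.0
```

```bash
python3 - <<'E'
from h import *
for i in range(2): grab('wrist')
im,d,p,o=grab('wrist'); np.savez('w3.npz',im=im,d=d,pos=o['ee_pos'],rot=o['tool_rot'])
print(o['ee_pos'],o['tool_rot'])
C=cloud(p,o,d)
near=np.hypot(C[...,0]-.535,C[...,1]+.042)<.03
P=C[near&(C[...,2]>.103)&(C[...,2]<.12)]; print(len(P),P.mean(0),np.percentile(P[:,2],[2,50,98]))
Q=P[:,:2]
for a in range(0,360,15):
    n=np.array([np.cos(np.radians(a)),np.sin(np.radians(a))])
    print(a,round(1000*(np.percentile((Q-Q.mean(0))@n,99)),1),end='; ')
v,u=np.nonzero(near&(C[...,2]>.1)); a,b=int(u.mean()),int(v.mean()); print(a,b)
x0,y0=max(a-70,0),max(b-70,0); print(x0,y0)
cv2.imwrite('pics/w3.png',cv2.resize(im[y0:y0+140,x0:x0+140,::-1],(560,560),interpolation=cv2.INTER_CUBIC))
E
```

```text
[ 0.53694007 -0.04288128  0.14398291] [1.79684560e+02 1.56916143e-01 1.11725837e+02]
611 [ 0.53556145 -0.04065229  0.10815902] [0.10465788 0.10850934 0.11019719]
0 8.4; 15 8.1; 30 7.9; 45 7.8; 60 7.9; 75 8.1; 90 8.3; 105 8.6; 120 9.0; 135 9.4; 150 9.2; 165 8.9; 180 7.8; 195 6.9; 210 7.5; 225 9.0; 240 10.1; 255 10.4; 270 10.6; 285 10.5; 300 10.0; 315 9.6; 330 9.2; 345 8.9; 280 385
210 315
```

View pics/w3.png

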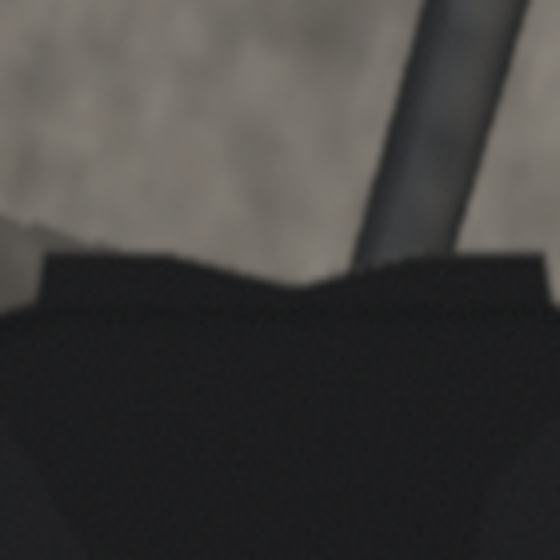

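The pixels in that crop are only the gripper, so it shows nothing useful. The depth contour is clear, though: the flat faces about 198° (q about 0.65 rad) and the axis is at about (0.5345, -0.042). I'll grip the shaft there.

Emit:
send_rows(series=[1,0,40,0.065,60,1,0,63,0.065,60,1,0,63,0.065,60,1,0,63,0.065,0,1,0,63,0.065,0,1,0,63,0.065,0,1,0,63,0.065,0,1,0,63,0.065,0,1,0,63,0.065,0,1,0,63,0.065,0], grip_force=40)

```text
time_s: 3.2
ee_pos: [0.5345, -0.0414, 0.0776]
tool_rot: [180.0, 0.0, 108.0]
force: [-0.3, -0.4, 0.6]
gripper_width: -0.0003
finger_force: 0.0
```

```bash
python3 - <<'E'
from h import *
print(robot.get_obs())
im,d,p,o=grab('scene'); im2=grab('top')[0]
T=np.linalg.inv(cam(p,o)); 
for q in([.5345,-.042,.11],[.5345,-.0414,.0776]):
  P=T@[*q,1]; print(p['intrinsics']@(P[:3]/P[2]))
a=cv2.resize(im[110:260,230:380,::-1],(400,400),interpolation=cv2.INTER_CUBIC)
b=cv2.resize(im2[140:280,240:380,::-1],(400,400),interpolation=cv2.INTER_CUBIC)
cv2.imwrite('pics/s2.png',np.hstack([a,b]))
E
```

```text
{'time_s': 3.2, 'joint_pos': array([-4.43404764e+00,  2.24194634e+01, -6.04144099e+00,  6.15375764e+01,
       -3.62119920e-05,  6.75744890e+01]), 'joint_velocities': array([-0.01407889,  0.1700625 , -0.02471665, -0.07524154, -0.01320352,
       -0.01821624]), 'joint_efforts': array([-3.54244330e-04, -4.21931648e+01,  2.30350882e+01, -1.50774367e-04,
       -7.79566994e-05, -1.28794068e-04]), 'ee_pos': array([ 0.534453  , -0.04144362,  0.07762263]), 'tool_rot': array([1.79998609e+02, 6.13025586e-04, 1.07991463e+02]), 'force': array([-0.27576714, -0.35746729,  0.61813923]), 'moment': array([-0.02794954,  0.0139892 , -0.02005427]), 'finger_force': 0.0, 'gripper_width': -0.00032512713078370107}
[298.7438406  192.59806207   1.        ]
[298.42521286 200.66330469   1.        ]
```

View pics/s2.png

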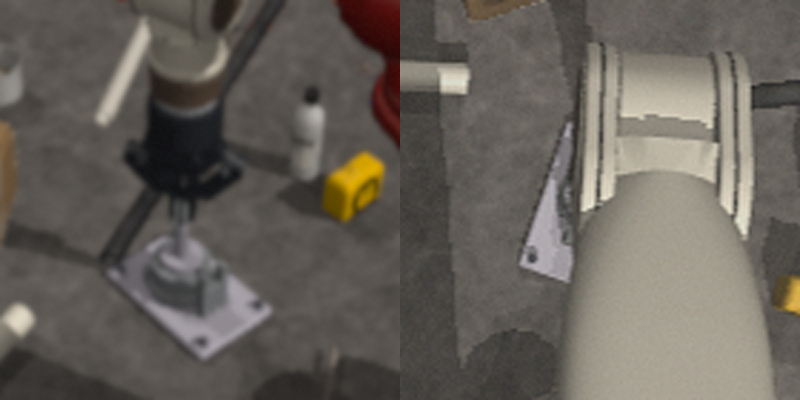

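```bash
python3 - <<'E'
from h import *
im,d,p,o=grab('scene'); C=cloud(p,o,d)
near=np.hypot(C[...,0]-.535,C[...,1]+.042)<.1
for z in np.arange(.06,.2,.01):
    m=near&(C[...,2]>z)&(C[...,2]<z+.01)
    m2=m&(np.hypot(C[...,0]-.535,C[...,1]+.042)<.04)
    Q=C[m2]; print(round(z,2),len(Q),(Q.min(0)[:2].round(3),Q.max(0)[:2].round(3),Q.mean(0)[:2].round(4)) if len(Q) else '', im[m2].mean(0).round() if len(Q) else '')
cv2.imwrite('pics/s3.png',cv2.resize(im[150:230,260:340,::-1],(600,600),interpolation=cv2.INTER_CUBIC))
E
```

```text
0.06 70 (array([ 0.507, -0.062]), array([ 0.559, -0.02 ]), array([ 0.5356, -0.0372])) [126. 121. 126.]
0.07 12 (array([ 0.53, -0.04]), array([ 0.548, -0.032]), array([ 0.537 , -0.0353])) [101.  97. 101.]
0.08 15 (array([ 0.53 , -0.041]), array([ 0.548, -0.03 ]), array([ 0.5363, -0.0349])) [96. 93. 97.]
0.09 13 (array([ 0.528, -0.038]), array([ 0.547, -0.031]), array([ 0.5365, -0.0335])) [90. 87. 91.]
0.1 14 (array([ 0.53 , -0.038]), array([ 0.542, -0.028]), array([ 0.5354, -0.0331])) [91. 88. 91.]
0.11 8 (array([ 0.53 , -0.035]), array([ 0.542, -0.027]), array([ 0.5351, -0.0323])) [82. 81. 82.]
0.12 27 (array([ 0.523, -0.053]), array([ 0.548, -0.027]), array([ 0.5338, -0.0339])) [65. 65. 65.]
0.13 27 (array([ 0.522, -0.052]), array([ 0.549, -0.027]), array([ 0.534 , -0.0347])) [61. 62. 61.]
0.14 21 (array([ 0.521, -0.05 ]), array([ 0.547, -0.027]), array([ 0.5332, -0.0335])) [52. 52. 53.]
0.15 35 (array([ 0.506, -0.054]), array([ 0.559, -0.024]), array([ 0.5344, -0.0331])) [33. 33. 34.]
0.16 94 (array([ 0.499, -0.057]), array([ 0.572, -0.016]), array([ 0.5363, -0.0337])) [24. 25. 26.]
0.17 69 (array([ 0.496, -0.061]), array([ 0.573, -0.017]), array([ 0.5319, -0.0374])) [24. 25. 26.]
0.18 55 (array([ 0.496, -0.061]), array([ 0.575, -0.016]), array([ 0.5322, -0.0318])) [24. 24. 26.]
0.19 56 (array([ 0.497, -0.057]), array([ 0.557, -0.018]), array([ 0.5291, -0.0299])) [23. 24. 26.]
0.2 57 (array([ 0.497, -0.05 ]), array([ 0.568, -0.016]), array([ 0.5335, -0.0292])) [22. 23. 25.]
```

View pics/s3.png

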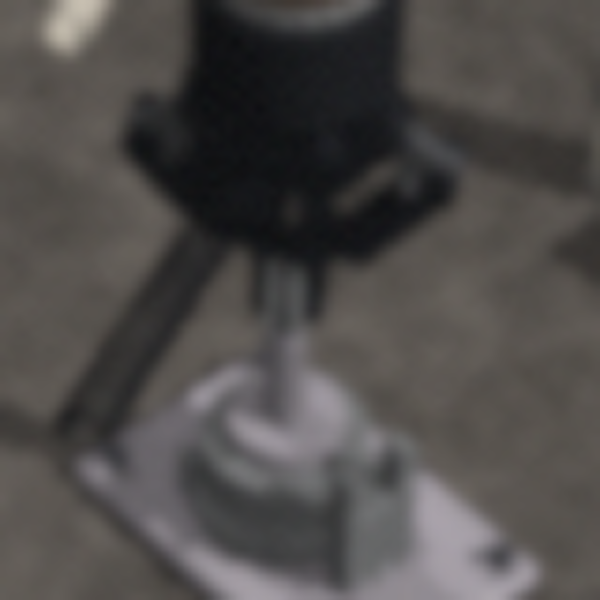

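The crop shows the finger pair at x 255-325, ending near y 315, with the bare shaft below it. I'll check from the wrist depth where the fingertips really are.

```bash
python3 - <<'E'
from h import *
im,d,p,o=grab('wrist'); print(o['ee_pos'],o['gripper_width'],(d>0).mean())
C=cloud(p,o,d)
z1=np.load('w1.npz')
H=np.array(p['hand_eye'])
def tool(d):
    h,w=d.shape; v,u=np.mgrid[:h,:w]; r=rays(p,np.c_[u.ravel(),v.ravel()])
    return (np.c_[r,np.ones(len(r))]*d.ravel()[:,None]@H[:3,:3].T+H[:3,3]).reshape(h,w,3)
for n,dd in(('open',z1['d']),('now',d)):
    t=tool(dd); m=(dd>0)&(t[...,2]<.012)
    for z in np.arange(-.08,.012,.01):
        k=m&(t[...,2]>z)&(t[...,2]<z+.01)
        if k.sum(): 
            q=t[k]*1000; print(n,round(z*1000),k.sum(),np.percentile(q,[2,50,98],axis=0)[:,:2].round().tolist())
cv2.imwrite('pics/w4.png',im[:,:,::-1])
E
```

```text
[ 0.53439329 -0.04146616  0.07749081] 0.00018042860135566958 0.9959183673469387
open -80 2031 [[-9.0, -56.0], [8.0, 42.0], [12.0, 55.0]]
open -70 1797 [[-10.0, -56.0], [7.0, -43.0], [12.0, 55.0]]
open -60 1275 [[-10.0, -55.0], [7.0, -43.0], [12.0, 54.0]]
open -50 195 [[-9.0, -44.0], [1.0, 42.0], [10.0, 43.0]]
now -80 1719 [[-9.0, -24.0], [10.0, -0.0], [14.0, 24.0]]
now -70 700 [[7.0, -13.0], [11.0, -0.0], [12.0, 12.0]]
now -60 793 [[7.0, -13.0], [8.0, -0.0], [12.0, 13.0]]
now -50 630 [[7.0, -13.0], [11.0, 0.0], [12.0, 13.0]]
now -40 71 [[8.0, -6.0], [11.0, 0.0], [12.0, 6.0]]
now -30 258 [[3.0, -6.0], [8.0, 1.0], [9.0, 9.0]]
now -20 222 [[3.0, -6.0], [8.0, 2.0], [9.0, 9.0]]
now -10 186 [[3.0, -6.0], [8.0, 2.0], [9.0, 9.0]]
now 0 1028 [[6.0, -52.0], [24.0, -35.0], [46.0, 7.0]]
now 10 73 [[4.0, -48.0], [21.0, -28.0], [46.0, 9.0]]
```

View pics/w4.png

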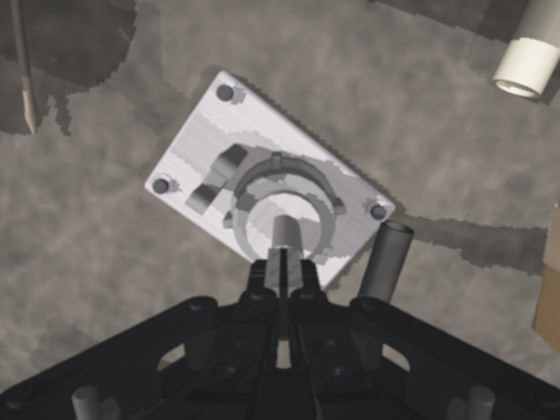

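The wrist view shows the shut fingers ending at about row 262, above the shaft top at (285,225). The real fingertips are therefore some 35 mm short of the reported TCP. I'll measure that offset.

```bash
python3 - <<'E'
from h import *
im,d,p,o=grab('wrist')
H=np.array(p['hand_eye'])
h,w=d.shape; v,u=np.mgrid[:h,:w]; r=rays(p,np.c_[u.ravel(),v.ravel()])
t=((np.c_[r,np.ones(len(r))]*d.ravel()[:,None])@H[:3,:3].T+H[:3,3]).reshape(h,w,3)*1000
for c in(260,270,284,296,308):
    print(c,[(k,t[k,c].round(0).tolist()) for k in range(240,300,6)])
m=(d>0)&(t[...,2]<-80)
for z in range(-150,-80,10):
    k=m&(t[...,2]>z)&(t[...,2]<z+10)
    if k.sum(): print(z,k.sum(),np.percentile(t[k],[2,50,98],axis=0)[:,:2].round().tolist())
E
```

```text
260 [(240, [-8.0, -14.0, 19.0]), (246, [-12.0, -15.0, 20.0]), (252, [-15.0, -15.0, 18.0]), (258, [-24.0, -15.0, 28.0]), (264, [7.0, -10.0, -45.0]), (270, [7.0, -10.0, -50.0]), (276, [7.0, -9.0, -56.0]), (282, [7.0, -9.0, -60.0]), (288, [14.0, -8.0, -76.0]), (294, [15.0, -8.0, -81.0])]
270 [(240, [-7.0, -8.0, 18.0]), (246, [-11.0, -8.0, 18.0]), (252, [12.0, -6.0, -42.0]), (258, [12.0, -6.0, -48.0]), (264, [12.0, -5.0, -54.0]), (270, [11.0, -5.0, -58.0]), (276, [11.0, -5.0, -63.0]), (282, [11.0, -5.0, -67.0]), (288, [13.0, -5.0, -74.0]), (294, [13.0, -5.0, -78.0])]
284 [(240, [9.0, 0.0, -22.0]), (246, [9.0, 0.0, -30.0]), (252, [12.0, 0.0, -43.0]), (258, [11.0, 0.0, -48.0]), (264, [12.0, -0.0, -54.0]), (270, [12.0, -0.0, -59.0]), (276, [12.0, -0.0, -64.0]), (282, [12.0, -0.0, -68.0]), (288, [11.0, -0.0, -71.0]), (294, [8.0, -0.0, -71.0])]
296 [(240, [7.0, 6.0, -17.0]), (246, [7.0, 6.0, -25.0]), (252, [12.0, 5.0, -42.0]), (258, [12.0, 5.0, -48.0]), (264, [12.0, 5.0, -54.0]), (270, [11.0, 5.0, -58.0]), (276, [11.0, 4.0, -63.0]), (282, [11.0, 4.0, -67.0]), (288, [11.0, 4.0, -72.0]), (294, [12.0, 4.0, -77.0])]
308 [(240, [-7.0, 15.0, 19.0]), (246, [-11.0, 15.0, 18.0]), (252, [-15.0, 15.0, 18.0]), (258, [-24.0, 16.0, 29.0]), (264, [7.0, 10.0, -45.0]), (270, [7.0, 10.0, -50.0]), (276, [8.0, 9.0, -56.0]), (282, [8.0, 9.0, -62.0]), (288, [14.0, 8.0, -77.0]), (294, [14.0, 8.0, -79.0])]
-140 1072 [[19.0, -19.0], [20.0, -7.0], [21.0, 18.0]]
-130 10886 [[8.0, -57.0], [13.0, -1.0], [20.0, 55.0]]
-120 13915 [[-0.0, -56.0], [12.0, -1.0], [18.0, 55.0]]
-110 10873 [[-6.0, -49.0], [12.0, -1.0], [18.0, 48.0]]
-100 6820 [[-8.0, -41.0], [11.0, 3.0], [17.0, 41.0]]
-90 5552 [[-8.0, -35.0], [12.0, -2.0], [14.0, 34.0]]
```

The pads end about 39 mm behind the reported TCP when shut, so every grip has to go that much lower. The shaft axis sits at tool (0,0), so I'll open, go 34 mm down and close again.

Emit:
send_rows(series=[0,2,0,0,50,0,2,0,0,50,0,2,0,0,50,0,2,0,0,50,0,2,18,0,50,0,2,34,0,50,0,2,34,0,50,0,2,34,0,0,0,2,34,0,0,0,2,34,0,0,0,2,34,0,0,0,2,34,0,0], grip_force=40)

```text
time_s: 4.65
ee_pos: [0.5367, -0.0409, 0.0445]
tool_rot: [179.9, 0.0, 108.0]
force: [-3.5, -0.2, 6.1]
gripper_width: 0.0145
finger_force: 40.1
```

```bash
python3 - <<'E'
from h import *
for n in('wrist','scene'):
    im,d,p,o=grab(n)
    print(o['gripper_width'],o['force'],o['ee_pos'],o['tool_rot'],o['moment'])
    if n=='wrist':
        H=np.array(p['hand_eye']); h,w=d.shape; v,u=np.mgrid[:h,:w]; r=rays(p,np.c_[u.ravel(),v.ravel()])
        t=((np.c_[r,np.ones(len(r))]*d.ravel()[:,None])@H[:3,:3].T+H[:3,3]).reshape(h,w,3)*1000
        for c in(250,262,270,284,298,306,318): print(c,[t[k,c].round(0).tolist() for k in range(234,282,6)])
    else:
        C=cloud(p,o,d); near=np.hypot(C[...,0]-.535,C[...,1]+.042)<.04
        for z in np.arange(.06,.15,.01):
            Q=C[near&(C[...,2]>z)&(C[...,2]<z+.01)]; print(round(z,2),len(Q),Q.min(0)[:2].round(3),Q.max(0)[:2].round(3)) if len(Q) else 0
E
```

```text
0.0144612811580929 [-3.46918242 -0.21535499  6.08694587] [ 0.53670144 -0.04087786  0.04447867] [1.79940312e+02 2.60965967e-02 1.07989040e+02] [0.08909315 0.44605885 0.01211181]
250 [[9.0, -17.0, -15.0], [6.0, -17.0, -15.0], [3.0, -17.0, -14.0], [-1.0, -17.0, -15.0], [11.0, -14.0, -48.0], [11.0, -13.0, -53.0], [12.0, -13.0, -59.0], [11.0, -13.0, -63.0]]
262 [[9.0, -11.0, -15.0], [6.0, -11.0, -14.0], [2.0, -11.0, -14.0], [12.0, -9.0, -44.0], [12.0, -9.0, -48.0], [12.0, -9.0, -54.0], [11.0, -8.0, -58.0], [11.0, -8.0, -63.0]]
270 [[9.0, -7.0, -15.0], [8.0, -7.0, -20.0], [9.0, -6.0, -29.0], [9.0, -6.0, -36.0], [8.0, -6.0, -41.0], [9.0, -6.0, -48.0], [9.0, -6.0, -53.0], [9.0, -5.0, -58.0]]
284 [[9.0, 0.0, -14.0], [8.0, 0.0, -21.0], [9.0, 0.0, -29.0], [9.0, 0.0, -36.0], [9.0, 0.0, -43.0], [8.0, 0.0, -47.0], [9.0, -0.0, -53.0], [9.0, -0.0, -59.0]]
298 [[9.0, 7.0, -15.0], [6.0, 7.0, -14.0], [2.0, 7.0, -13.0], [3.0, 7.0, -23.0], [4.0, 6.0, -33.0], [4.0, 6.0, -39.0], [5.0, 6.0, -46.0], [5.0, 6.0, -52.0]]
306 [[9.0, 11.0, -16.0], [6.0, 11.0, -16.0], [3.0, 11.0, -15.0], [12.0, 9.0, -42.0], [12.0, 9.0, -49.0], [12.0, 9.0, -54.0], [12.0, 8.0, -59.0], [11.0, 8.0, -63.0]]
318 [[9.0, 17.0, -14.0], [6.0, 17.0, -14.0], [3.0, 17.0, -15.0], [-1.0, 17.0, -15.0], [-4.0, 18.0, -14.0], [11.0, 13.0, -53.0], [11.0, 13.0, -58.0], [11.0, 12.0, -63.0]]
0.014738639722455992 [-2.47613951 -0.63475232  6.18868663] [ 0.53671966 -0.04089253  0.04451644] [1.79938359e+02 2.92864279e-02 1.07990856e+02] [0.00453467 0.49375038 0.03862312]
0.06 68 [ 0.496 -0.061] [ 0.56  -0.018]
0.07 16 [ 0.525 -0.039] [ 0.545 -0.03 ]
0.08 25 [ 0.522 -0.045] [ 0.557 -0.027]
0.09 38 [ 0.519 -0.05 ] [ 0.558 -0.026]
0.1 54 [ 0.518 -0.05 ] [ 0.556 -0.024]
0.11 29 [ 0.521 -0.049] [ 0.557 -0.023]
0.12 44 [ 0.5   -0.047] [ 0.566 -0.018]
0.13 89 [ 0.496 -0.062] [ 0.574 -0.015]
0.14 38 [ 0.495 -0.063] [ 0.574 -0.015]
```

Emit:
send_rows(series=[-0.3,0,0,0.13,0,-0.6,-0.1,0,0.26,0,-0.9,-0.2,0,0.39,0,-1.2,-0.3,0,0.52,0,-1.4,-0.5,0,0.656,0,-1.4,-0.5,0,0.656,0,-1.4,-0.5,0,0.656,0,-1.4,-0.5,0,0.656,0])

```text
time_s: 5.55
ee_pos: [0.5377, -0.0423, 0.0445]
tool_rot: [179.8, -0.1, 70.6]
force: [0.0, 1.3, 5.0]
gripper_width: 0.0145
finger_force: 39.7
```

Emit:
send_rows(series=[0,0,0,0,50,0,0,0,0,50,0,0,0,0,50,0,0,0,0,50,0,0,-40,0,50,0,0,-90,0,50,0,0,-140,0,100,0,0,-170,0,100,0,0,-170,0,100,0,0,-170,0,100])

```text
time_s: 6.55
ee_pos: [0.5366, -0.0424, 0.214]
tool_rot: [179.9, -0.0, 70.4]
force: [0.9, 0.1, -1.6]
gripper_width: 0.0855
finger_force: 0.0
```

```bash
cat > tip.py <<'E'
from h import *
for i in range(2): grab('wrist')
im,d,p,o=grab('wrist'); np.savez('w5.npz',im=im,d=d,pos=o['ee_pos'],rot=o['tool_rot'])
print(o['ee_pos'],o['tool_rot'])
C=cloud(p,o,d)
near=np.hypot(C[...,0]-.535,C[...,1]+.042)<.08
P=C[near&(C[...,2]>.104)&(C[...,2]<.12)]; print(len(P),P.mean(0))
Q=P[:,:2]
for a in range(0,360,10):
    n=np.array([np.cos(np.radians(a)),np.sin(np.radians(a))])
    print(a,round(1000*(np.percentile((Q-[.5346,-.0416])@n,98)),1),end='; ')
m=near&(C[...,2]>.070)&(C[...,2]<.082)&(np.hypot(C[...,0]-.535,C[...,1]+.042)>.038)
S=C[m]; print('\npost',len(S),S.mean(0), 'dir',np.degrees(np.arctan2(S[:,1].mean()+.0416,S[:,0].mean()-.5346)),cv2.minAreaRect((S[:,:2]*1000).astype(np.float32)))
M=C[near&(C[...,2]>.008)&(C[...,2]<.016)]
E
python3 tip.py
```

```text
[ 0.53520464 -0.04225471  0.21182428] [-1.79820901e+02  4.87096220e-02  7.04117249e+01]
357 [ 0.53652551 -0.04192529  0.10833482]
0 9.3; 10 9.4; 20 9.3; 30 9.3; 40 9.2; 50 9.1; 60 9.0; 70 8.8; 80 8.7; 90 8.7; 100 8.5; 110 8.0; 120 7.4; 130 6.7; 140 5.9; 150 5.1; 160 4.6; 170 5.1; 180 5.9; 190 6.8; 200 7.5; 210 7.9; 220 8.3; 230 8.8; 240 8.9; 250 9.2; 260 9.1; 270 9.1; 280 9.3; 290 9.3; 300 9.5; 310 9.4; 320 9.3; 330 9.4; 340 9.7; 350 9.3; 
post 288 [ 0.48816949 -0.02473931  0.07385824] dir 160.04211160120207 ((487.8665771484375, -25.314411163330078), (34.974586486816406, 12.110590934753418), 70.45085144042969)
```

Emit:
send_rows(series=[60,-40,0,-0.15,100,120,-80,0,-0.3,100,189,-122,0,-0.45,100,189,-122,0,-0.6,100,189,-122,0,-0.75,100,189,-122,0,-0.9,100,189,-122,0,-1.05,100,189,-122,0,-1.2,100,189,-122,0,-1.35,100,189,-122,0,-1.5,100,189,-122,0,-1.65,100,189,-122,0,-1.8,100])

```text
time_s: 7.9
ee_pos: [0.4837, 0.1763, 0.2116]
tool_rot: [-179.9, -0.2, 173.9]
force: [0.0, -0.6, -0.2]
gripper_width: 0.0853
finger_force: 0.0
```

Emit:
send_rows(series=[0,0,20,-0.08,100,0,0,20,-0.08,100,0,0,20,-0.08,100,0,0,20,-0.08,100])

```text
time_s: 8.3
ee_pos: [0.4847, 0.1766, 0.1936]
tool_rot: [-180.0, -0.0, 178.1]
force: [-0.3, 0.5, -0.7]
gripper_width: 0.0856
finger_force: 0.0
```

```bash
python3 - <<'E'
from h import *
grab('wrist')
im,d,p,o=grab('wrist'); np.savez('w6.npz',im=im,d=d,pos=o['ee_pos'],rot=o['tool_rot'])
print(o['ee_pos'],o['tool_rot'])
C=cloud(p,o,d)
near=np.hypot(C[...,0]-.484,C[...,1]-.177)<.1
P=C[near&(C[...,2]>.031)&(C[...,2]<.041)]; print(len(P),P.mean(0))
(cx,cy),r=cv2.minEnclosingCircle((P[:,:2]*1000).astype(np.float32)); print('collar',cx,cy,r)
S=C[near&(C[...,2]>.010)&(C[...,2]<.025)&(np.hypot(C[...,0]-cx/1e3,C[...,1]-cy/1e3)>.026)]; print('screw',len(S),S.mean(0),S.min(0),S.max(0))
vx,vy,x0,y0=cv2.fitLine((S[:,:2]*1000).astype(np.float32),cv2.DIST_HUBER,0,.01,.01).ravel(); print(np.degrees(np.arctan2(vy,vx)), 'offset of axis from line',(cx-x0)*vy-(cy-y0)*vx)
v,u=np.nonzero(near&(C[...,2]>.005)); x,y=max(int(u.mean())-80,0),max(int(v.mean())-70,0);print(x,y)
cv2.imwrite('pics/w6.png',cv2.resize(im[y:y+150,x:x+160,::-1],None,fx=4,fy=4,interpolation=cv2.INTER_CUBIC))
E
```

```text
[0.48496617 0.17671615 0.19389556] [1.79992895e+02 1.51509327e-02 1.78068912e+02]
892 [0.48210147 0.17957105 0.03483589]
collar 483.1972351074219 179.41152954101562 19.904680252075195
screw 491 [0.42901552 0.18075731 0.01555326] [0.40970926 0.1725545  0.0100451 ] [0.45679873 0.18980354 0.02150684]
-2.0151572 offset of axis from line -0.2219348
200 285
```

Emit:
send_rows(series=[2,3,45,0,100,2,3,90,0,100,2,3,135,0,100,2,3,170,0,100,2,3,195,0,100,2,3,210,0,100,2,3,218,0,100,2,3,226,0,100,2,3,226,0,100,2,3,226,0,100], grip_force=80)

```text
time_s: 9.4
ee_pos: [0.4836, 0.18, -0.0317]
tool_rot: [180.0, 0.1, 178.1]
force: [-1.1, -0.4, -0.4]
gripper_width: 0.0856
finger_force: 0.0
```

Emit:
send_rows(series=[0,0,0,0,50,0,0,0,0,50,0,0,0,0,40,0,0,0,0,40,0,0,0,0,40,0,0,0,0,40,0,0,0,0,40,0,0,0,0,40,0,0,0,0,40])

```text
time_s: 10.3
ee_pos: [0.4834, 0.1798, -0.0315]
tool_rot: [180.0, 0.1, 178.1]
force: [-1.5, -1.0, 5.4]
gripper_width: 0.0388
finger_force: 79.5
```

Emit:
send_rows(series=[0,0,-20,0,40,0,0,-60,0,40,0,0,-100,0,40,0,0,-140,0,40,0,0,-155,0,40,0,0,-155,0,40,0,0,-155,0,40])

```text
time_s: 11.0
ee_pos: [0.4823, 0.1795, 0.1218]
tool_rot: [-180.0, -0.1, 178.1]
force: [0.3, -0.2, -2.3]
gripper_width: 0.0382
finger_force: 80.6
```

```bash
cat > hand.py <<'E'
from h import *
grab('wrist')
im,d,p,o=grab('wrist'); print(o['ee_pos'],o['tool_rot'],o['gripper_width'],o['force'])
H=np.array(p['hand_eye']); h,w=d.shape; v,u=np.mgrid[:h,:w]; r=rays(p,np.c_[u.ravel(),v.ravel()])
t=((np.c_[r,np.ones(len(r))]*d.ravel()[:,None])@H[:3,:3].T+H[:3,3]).reshape(h,w,3)*1000
m=(d>0)&(abs(t[...,1])<14)&(t[...,0]>22)&(t[...,0]<90)&(t[...,2]<-5)&(t[...,2]>-75)
S=t[m].astype(np.float32); print('screw',len(S),S.mean(0),S.min(0),S.max(0))
rod=S[(S[:,0]<60)]; head=S[S[:,0]>63]
print('rod top z',np.percentile(rod[:,2],[5,50,95]),'head',head.mean(0),np.percentile(head[:,2],5))
vx,vy,x0,y0=cv2.fitLine(S[:,:2],cv2.DIST_HUBER,0,.01,.01).ravel(); print('tool angle',np.degrees(np.arctan2(vy,vx)),'y at x=0',y0-x0*vy/vx,'y at 50',y0+(50-x0)*vy/vx)
k=(d>0)&(abs(t[...,1])<17)&(abs(t[...,0])<25)&(t[...,2]>-90)&(t[...,2]<0)
for z in range(-90,0,5):
    q=t[k&(t[...,2]>=z)&(t[...,2]<z+5)]
    if len(q)>20: print(z,len(q),q.min(0)[:2].round(),q.max(0)[:2].round())
cv2.imwrite('pics/hand.png',im[:,:,::-1])
E
python3 hand.py
```

```text
[0.48160743 0.1792332  0.12097189] [-1.79932623e+02 -1.57663914e-01  1.78120979e+02] 0.03849569552404529 [-0.7368238  -0.87429201 -2.39516237]
screw 3623 [ 5.2641010e+01 -3.0689685e-02 -4.7106777e+01] [ 22.002842  -9.335942 -53.27408 ] [ 73.450516   8.745304 -39.259636]
rod top z [-47.33791313 -45.90693665 -43.50328865] head [ 68.262115    -0.22719285 -49.09664   ] -51.77465
tool angle -0.8390138 y at x=0 0.7556098 y at 50 0.023379702
-70 5206 [-20. -17.] [20. 17.]
-65 1136 [-19. -17.] [20. 17.]
-60 894 [-12. -17.] [20. 17.]
-55 764 [-12. -17.] [20. 17.]
-50 963 [-13. -17.] [25. 17.]
-45 545 [-13. -17.] [25. 17.]
-40 314 [-13. -17.] [22. 17.]
-35 76 [-12. -17.] [18. 17.]
```

Emit:
send_rows(series=[-12,-40,0,0.06,40,-24,-85,0,0.12,40,-36,-130,0,0.18,40,-48,-175,0,0.24,40,-56,-205,0,0.3,40,-60,-219,0,0.316,40,-60,-219,0,0.316,40,-60,-219,0,0.316,40,-60,-219,0,0.316,40,-60,-219,0,0.316,40])

```text
time_s: 12.1
ee_pos: [0.5353, -0.0397, 0.1224]
tool_rot: [180.0, -0.0, 160.2]
force: [0.1, -0.0, -2.0]
gripper_width: 0.0381
finger_force: 80.8
```

```bash
python3 - <<'E'
from h import *
for i in range(4):
    im,d,p,o=grab('wrist')
    if i>1: print(o['ee_pos'],o['tool_rot'],o['force'])
C=cloud(p,o,d)
near=np.hypot(C[...,0]-.535,C[...,1]+.042)<.08
S=C[near&(C[...,2]>.070)&(C[...,2]<.082)]; print(len(S),S.mean(0) if len(S) else '')
print(cv2.minAreaRect((S[:,:2]*1000).astype(np.float32)) if len(S) else '')
Z=C[near&(C[...,2]>.150)&(C[...,2]<.175)]; 
E
python3 hand.py | head -4
```

```text
[ 0.53555744 -0.04004473  0.12262235] [ 1.79994150e+02 -9.22253299e-04  1.60126696e+02] [-0.48287199  0.11559362 -0.81128832]
[ 0.53560875 -0.04021562  0.12268661] [1.79992500e+02 7.09296132e-03 1.60109542e+02] [-0.35880933  0.3045532  -1.84136773]
565 [ 0.49027237 -0.02733182  0.07434356]
((507.0899353027344, -32.618072509765625), (34.65607833862305, 54.27790451049805), 70.15631103515625)
[ 0.53566189 -0.04056509  0.12270482] [1.79993750e+02 1.12843514e-02 1.60075946e+02] 0.03869776161424112 [-0.14521352  0.26709388 -2.06190302]
screw 3630 [ 52.669434   -0.2061321 -47.106968 ] [ 22.00084   -9.550444 -53.02025 ] [ 73.56483     8.5975275 -39.47343  ]
rod top z [-47.39750481 -45.87800598 -43.44586945] head [ 68.30649     -0.39934623 -49.09467   ] -51.62822
tool angle -0.8178119 y at x=0 0.55914736 y at 50 -0.15457666
```

Emit:
send_rows(series=[0.5,-0.5,15,0,40,0.5,-0.5,30,0,40,0.5,-0.5,37,0,40,0.5,-0.5,37,0,40,0.5,-0.5,37,0,40,0.5,-0.5,37,0,40,0.5,-0.5,37,0,40])

```text
time_s: 13.1
ee_pos: [0.5356, -0.0415, 0.0863]
tool_rot: [180.0, 0.1, 160.0]
force: [0.4, -0.6, -1.9]
gripper_width: 0.0389
finger_force: 80.8
```

```bash
python3 - <<'E'
from h import *
o=robot.get_obs(); print(o['ee_pos'],o['tool_rot'],o['force'])
im,d,p,o=grab('scene')
C=cloud(p,o,d); near=np.hypot(C[...,0]-.535,C[...,1]+.042)<.09
for z in np.arange(.09,.16,.006):
    Q=C[near&(C[...,2]>z)&(C[...,2]<z+.006)]; print(round(z,3),len(Q),Q.min(0)[:2].round(3),Q.max(0)[:2].round(3)) if len(Q) else 0
E
```

```text
[ 0.53564914 -0.04150579  0.08634278] [1.79976790e+02 8.40210571e-02 1.60013891e+02] [ 0.39602448 -0.58768455 -1.90062527]
0.09 5 [ 0.531 -0.05 ] [ 0.547 -0.034]
0.096 14 [ 0.531 -0.049] [ 0.542 -0.03 ]
0.102 5 [ 0.532 -0.039] [ 0.54  -0.031]
0.108 1 [ 0.532 -0.034] [ 0.532 -0.034]
0.114 2 [ 0.531 -0.025] [ 0.537 -0.024]
0.12 15 [ 0.469 -0.033] [ 0.544 -0.012]
0.126 44 [ 0.467 -0.064] [ 0.549 -0.009]
0.132 77 [ 0.466 -0.071] [ 0.556 -0.008]
0.138 45 [ 0.468 -0.069] [ 0.558 -0.004]
0.144 45 [ 0.518 -0.071] [ 0.551 -0.005]
0.15 72 [ 0.519 -0.065] [ 0.558 -0.007]
0.156 27 [ 0.519 -0.067] [ 0.546 -0.009]
```

Emit:
send_rows(series=[0.6,-0.6,0,0,40,0.6,-0.6,4,0,40,0.6,-0.6,8,0,40,0.6,-0.6,12,0,40,0.6,-0.6,15,0,40,0.6,-0.6,15,0,40])

```text
time_s: 13.75
ee_pos: [0.5336, -0.0417, 0.0697]
tool_rot: [-180.0, -0.1, 160.0]
force: [0.1, -0.1, -1.1]
gripper_width: 0.0385
finger_force: 80.8
```

Emit:
send_rows(series=[0,0,5,0,40,0,0,10,0,40,0,0,15,0,40,0,0,20,0,40,0,0,25,0,40,0,0,25,0,40])

```text
time_s: 14.35
ee_pos: [0.5334, -0.0417, 0.0445]
tool_rot: [-180.0, -0.1, 160.0]
force: [-0.1, 0.5, -0.9]
gripper_width: 0.0388
finger_force: 80.8
```

Emit:
send_rows(series=[-0.5,0,4,0,40,-0.5,0,8,0,40,-0.5,0,12,0,40,-0.5,0,15,0,40,-0.5,0,15,0,40,-0.5,0,15,0,40])

```text
time_s: 14.95
ee_pos: [0.5347, -0.042, 0.0305]
tool_rot: [-180.0, -0.0, 160.0]
force: [0.8, 0.3, -2.7]
gripper_width: 0.0386
finger_force: 80.8
```

Emit:
send_rows(series=[0,0,2,0,40,0,0,4,0,40,0,0,6,0,40,0,0,8,0,40,0,0,10,0,40,0,0,10,0,40,0,0,10,0,40], grip_force=100)

```text
time_s: 15.65
ee_pos: [0.5352, -0.042, 0.0209]
tool_rot: [180.0, 0.1, 160.0]
force: [0.1, 0.3, 4.4]
gripper_width: 0.0377
finger_force: 100.9
```

Emit:
send_rows(series=[0,0,1,0,40,0,0,2,0,40,0,0,3,0,40,0,0,4,0,40,0,0,4,0,40,0,0,4,0,40])

```text
time_s: 16.25
ee_pos: [0.5353, -0.042, 0.0186]
tool_rot: [180.0, 0.1, 160.0]
force: [-4.2, 0.4, 15.7]
gripper_width: 0.0383
finger_force: 102.2
```

Emit:
send_rows(series=[0,0,0.5,0,40,0,0,1,0,40,0,0,1,0,40,0,0,1,0,40])

```text
time_s: 16.65
ee_pos: [0.5353, -0.042, 0.0186]
tool_rot: [180.0, 0.1, 160.0]
force: [-7.3, 0.2, 21.3]
gripper_width: 0.0381
finger_force: 102.7
```

```bash
python3 - <<'E'
from h import *
im,d,p,o=grab('wrist'); print(o['ee_pos'],o['tool_rot'],o['force'],o['moment'])
H=np.array(p['hand_eye']); h,w=d.shape; v,u=np.mgrid[:h,:w]; r=rays(p,np.c_[u.ravel(),v.ravel()])
t=((np.c_[r,np.ones(len(r))]*d.ravel()[:,None])@H[:3,:3].T+H[:3,3]).reshape(h,w,3)*1000
rr=np.hypot(t[...,0],t[...,1]); k=(d>0)
def st(n,m):
    z=t[m][:,2]; print(n,m.sum(),np.percentile(z,[5,25,50,75,95]).round(1) if m.any() else '')
st('collar top',k&(rr>12.5)&(rr<19)&(abs(t[...,1])<15)&(t[...,2]>-75)&(t[...,2]<-60))
x=t[...,0]; st('  near',k&(x>12)&(x<18)&(abs(t[...,1])<8)&(t[...,2]>-75)&(t[...,2]<-60)); st('  far',k&(x<-12)&(x>-18)&(abs(t[...,1])<8)&(t[...,2]>-75)&(t[...,2]<-60))
st('shaft tip',k&(rr<8)&(t[...,2]<-80)&(t[...,2]>-100))
st('housing',k&(rr>26)&(rr<32)&(t[...,2]>-40)&(t[...,2]<-20))
st('post top',k&(x>44)&(x<56)&(abs(t[...,1])>9)&(abs(t[...,1])<16)&(t[...,2]>-70)&(t[...,2]<-45))
st('rod',k&(x>25)&(x<42)&(abs(t[...,1])<2.5)&(t[...,2]>-60)&(t[...,2]<-35))
st('head',k&(x>63)&(x<73)&(abs(t[...,1])<2)&(t[...,2]>-60)&(t[...,2]<-35))
st('plate',k&(x>60)&(x<95)&(abs(t[...,1])>15)&(abs(t[...,1])<40)&(t[...,2]>-5)&(t[...,2]<15))
cv2.imwrite('pics/home.png',cv2.resize(im[150:330,180:390,::-1],None,fx=3.3,fy=3.3,interpolation=cv2.INTER_CUBIC))
E
```

```text
[ 0.53531464 -0.04202314  0.01858077] [1.79965483e+02 1.38758255e-01 1.60015666e+02] [-7.3044714   0.23005335 21.26065642] [0.08854019 1.42996823 0.00796223]
collar top 2405 [-67.4 -66.9 -66.5 -66.1 -65.6]
  near 723 [-67.5 -66.9 -66.6 -66.2 -65.6]
  far 0 
shaft tip 2133 [-91.2 -90.6 -90.  -87.7 -81.8]
housing 2018 [-31.6 -31.  -30.6 -30.1 -29.5]
post top 1264 [-57.4 -56.7 -56.2 -55.6 -54.4]
rod 499 [-47.4 -46.9 -46.4 -46.  -45.5]
head 330 [-52.5 -51.6 -50.9 -50.2 -49.5]
plate 6438 [0.3 6.5 7.1 7.7 8.5]
```

View pics/home.png

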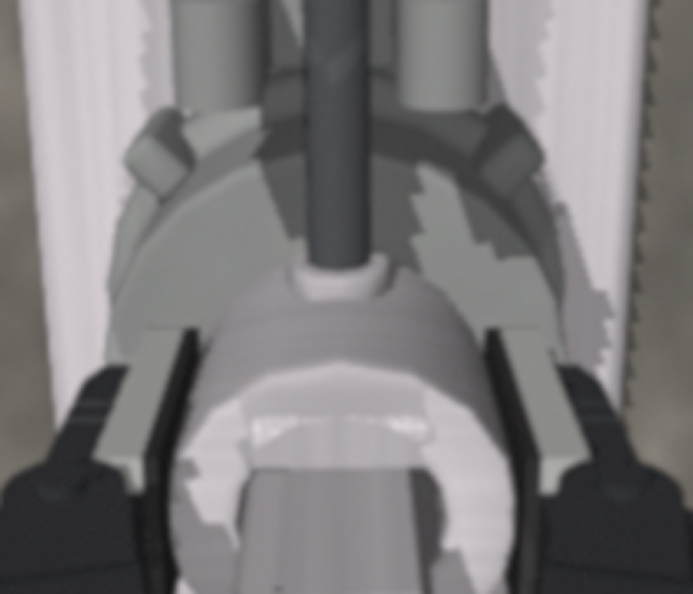

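The view shows the rod centred in the slot and the collar seated. Its top is 35.9 mm above the housing, which matches its 36 mm height. It is pressed with 21 N and gripped with 100 N.

```bash
python3 -c "
from cell import robot
o=robot.get_obs(); print(o['ee_pos'],o['force'],robot.job_done())"
```

```text
the job is handed in; nothing more can be done
[ 0.53534024 -0.0420347   0.01857212] [-6.15336373  1.5973049  20.9863171 ] None
```

The job is handed in: I turned the shaft's flat to face the post, and the collar is fitted with its screw in the slot, fully home on the housing, still gripped at 100 N and held down with about 21 N, at roughly 17 s; I never touched the tape, oil bottle or offcut.

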